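# Lock the drum grater's spindle with its cross pin

### The arm

A 6-joint arm with a two-finger parallel gripper is mounted at the origin on a cart in front of the work surface, level with it; the furniture and walls round the work are solid. World frame = base frame: x ahead of the robot, y to its left, z up, the work surface at z = 0. Lengths are in m, angles in rad, forces in N, time in s.
With the tool pointing down it reaches from about 0.275 to 0.875 m from the base axis. Payload 12.5 kg.
Tool frame: the origin (TCP) lies midway between the tips of the shut fingers; the grasp point (between the pads) lies 19 mm behind it (r.grasp_offset is the distance from the TCP to the grasp point, in m); z points along the fingers, y is the line along which they close (so a half turn about z gives the same grasp; the last joint's range is limited). The gripper opens to 85 mm and grips with 20 to 120 N. Pads are 22 mm wide; open, the fingers measure 114 mm over their backs; the gripper's body (76 mm by 85 mm) begins 54 mm behind the grasp point. The pads swing forward as they close: fully open they stand 13 mm farther back than shut.
Start: joints at [1.135, 0.351, 1.652, -0, 1.139, -0.085], TCP at [0.189, 0.517, 0.231] pointing down, gripper open.
Joint ranges: [-2.75, 2.75], [-0.79, 2.1], [0.01, 2.65], [-1.57, 4.71], [0.07, 3.14], [-2.87, 2.87]. Speed limits (rad/s): [2.22, 2.22, 2.79, 3.14, 3.14, 3.14].

### API

Orientations are given as a rotation vector (axis times angle).
In Python, from workcell import r, get_image, ticket, search_frame, spot_point gives the robot as it stands. The module is installed in compiled form; this text tells all that it offers.
- The arm moves only by the tool carry_out, never from a script. Its argument "commands" is text: rows parted by semicolons, each of 5 numbers parted by spaces: the shift along the tool's x, y, z in cm, then the turn about the tool's z in degrees, then the gripper's target within -1 to 1 (fully open at 1, half-way at 0, shut at -1). In form: tx ty tz twist claw; .... A call has exactly 5 rows; each row shifts and turns the commanded pose from where the row before left it, along the tool's axes as they then stand; what a row does not reach is not made up. A row lasts 1/10 s, in which the tool goes at most 50 mm and 8.59 degrees, less where a joint would pass 70% of its speed; a pose out of reach is approached as far as the arm can. A call is refused whole if a number of a shift passes 5 or a number of a turn 8.59, either way. A call with a gripper value outside its range is refused whole. The fingers move at their own pace and stop on an object; "squeeze" is the grip in N (left out, the last holds). Time passes only in rows, so rows that do not move let the fingers close, or fill a call up. It gives the time, the measured TCP pose, the force, the opening and the grip force at its end, in the units of the state.
- r.observe(): the state, without advancing time (a new reading comes with each control period).
- get_image(name): name is "side" or "top" or "wrist"; returns a dict with "color" (384x512x3 uint8, blue, green, red), "fovy" (degrees; the focal length in pixels is half the picture's height over the tangent of half this angle, whatever the lens; pixels are square), "cx", "cy" (the principal point, pixels), "R" (3x3) and "t" (3): a world point X has camera coordinates R X + t; the wrist camera has in their place "T_tool_cam" (4x4, takes a point from camera to tool coordinates, whose origin is the TCP and whose axes are the flange's). Camera axes: x right, y down, z forward; pixel columns grow to the right and rows downward; lengths in m; the calibration is good to about 2 mm. The wrist camera is an equidistant fisheye: a pixel r from the principal point sees the ray r / f radians off the axis. A picture is of the moment at which its call begins: read the wrist's pose just before it. There is no depth.
- ticket.close_job(): hands the job in; it is judged then, once.
Trained networks look in the newest picture that a camera, given by its name, has taken for a name from the list of things; names that differ only in an ending like _2 or _b are one class to them, and where a whole thing is asked for, a point or a joint stands for the part that bears it (a point fixed in the world has none). Each returns a list of dicts, best first, with "score" (0 to 1); they miss things now and then, are a little off and sometimes report something else, mostly with a low value. They report only what shows in the picture. A call takes as long as a camera call.
- search_frame(name, camera): "box" ([centre column, centre row, width, height] as shares, 0 to 1, of the picture: columns of its width, rows of its height, round what is visible of it).
- spot_point(name, camera): "location" ([column, row] as shares, 0 to 1, of the picture: columns of its width, rows of its height: a listed point, or the origin of a listed thing).
The state is a dict: "time_s": time; "q": joint angles; "joint_vel": joint speeds; "effort": joint torques, N m; "eef_pos": TCP position; "orientation": TCP orientation; "wrist_force": force on the tool from outside, world axes, zero at the start; "torque": the same for the moment, N m; "gripper_width": opening from 0.0 (shut) to 1.0 (fully open); "grip_force": force on a finger pad.
Only numpy, scipy, OpenCV 4.12 (cv2) and the standard library are available. Lean on these libraries where they do the work, as an engineer would, in place of code of your own. Each camera call takes 0.05 s, during which the arm holds its last target. There are 200 camera calls.

### The job

Lock the drum grater so that its sharp drum cannot turn while it is cleaned: take the lock pin from its parking post and stand it in the bore on top of the bearing block, then turn the crank gently away from you over the top until the pin drops into the spindle's hidden cross-hole and the crank comes up firm against the pin. Do not force it further, or the pin bends: let go of the crank and push the pin gently but fully home, until its collar sits on the block. Leave the other things on the worktop where they are.

Things in the scene. Friction and masses are not known exactly. Their poses are not given: they have to be found in the camera images.
- grater: hand-cranked drum grater: white frame, steel drum under a square white hopper (x -36 to 47, y -50 to 40 mm, rim 173 mm high); fixed to the worktop. Origin: underside of its foot below the drum; z up; y along the level shaft (81 mm high), crank at -y, lock end at +y; x points away from the robot, give or take 0.3 rad of yaw.
- park_post (a point): mouth of the parking post, a white tube 21 mm across standing on the grater's foot at its +y end, mouth 48 mm above the worktop; the pin stands in it loosely and must be lifted 40 mm to clear it (axes as the grater's)
- lock_pin: steel pin, 50 to 80 g, with a round black knob. Origin: centre of its collar's underside; z up along the pin. Shank 10 mm across, 72 mm long below the collar, the last 3 mm tapered to 6 mm; collar 22 mm across, 4 mm thick; knob 23 mm across, 6 to 34 mm above the origin, gripped from above. It starts in the parking post, collar 85 mm above the worktop.
- pin_tip (a point): the pin's lower end, 72 mm below its collar's underside, on its axis
- lock_bore (a point): centre of the mouth of the upright bore in the flat top of the white bearing block (58 mm in x, 36 mm in y, top 120 mm above the worktop; axes as the grater's). Bore 11.4 mm wide, slightly chamfered, 22 mm deep; below it lies the spindle nose. A pin stood in it rests on the nose, its collar about 49 mm above the block.
- nose (a point): centre of the spindle nose inside the block, on the shaft's axis: a solid steel cylinder 32 mm across that turns with crank and drum, with one straight cross-hole 11 mm wide, not seen, at an unknown angle to the crank. Turn the handle from its start over the top, away from the robot (+x): the hole comes under the bore after 0.6 to 1.2 rad.
- lower_bush (a point): mouth of the lower bush, 17 mm below the shaft's axis, in line with the bore. Its two spring balls stop a dropped pin, so that the collar stays some 5 to 12 mm above the block; pushing on past them takes about 10 to 20 N, until the collar sits on the block and everything goes rigid.
- crank_axis (a point): point on the shaft's axis level with the middle of the crank handle (axes as the grater's; the shaft runs along y). Once the pin has dropped in, the crank still turns some 0.2 rad, then comes up firm on the pin; 5 to 12 N at the handle over the running friction is firm, more than about 20 N bends the pin.
- crank_grip (a point): middle of the crank's black handle, a free-running sleeve 18 mm across and 50 mm long, parallel to the shaft, 55 mm from its axis; the arm joins it 27 mm to the +y side. The shaft turns with friction, about 2 N at the handle, and stays put. The handle starts anywhere from just below level on the robot's side to 0.5 rad short of the top.
- sugar_canister: pale lidded canister, 84 mm across, 110 mm high; bystander, origin at the centre of its underside
- coffee_jar: coffee jar with black lid, 71 mm across, 98 mm high; bystander, origin at the centre of its underside
- cocoa_tin: pale tin with steel lid, 69 mm across, 105 mm high; bystander, origin at the centre of its underside
- tumbler: clear glass, 80 mm across, 88 mm high; bystander, origin at the centre of its underside
- lemon: lemon, 78 mm long; bystander, origin at the centre of its underside
- garlic: garlic bulb, 60 mm; bystander, origin at the centre of its underside
- apple: green apple, 75 mm; bystander, origin at the centre of its underside
- peeler: red peeler, 170 mm long; bystander, origin at the centre of its underside

How it is judged:
On the way, in this order (a step that is already met when the one before it is completed fails the run):
1. the lock pin stands upright in the bore of the bearing block, resting on the spindle (z of lock_pin in the frame of lock_bore between 0.042 and 0.053 m and horizontal distance between pin_tip and lock_bore below 0.004 m and angle between lock_pin's own z axis and vertical below 0.15 rad), for 0.2 s.
2. the crank has been turned until the pin has dropped into the spindle's cross-hole and is loaded by it (some 3 N or more at the handle) (z of lock_pin in the frame of lock_bore below 0.02 m and contact force between lock_pin and grater above 15 N), for 0.1 s.
At the end, for the whole second after the job is handed in: The pin is through block and spindle with its collar within 2.5 mm of the block's top, within 3 mm of the bore's centre, upright within 0.06 rad, released and at rest (z of lock_pin in the frame of lock_bore below 0.0025 m and horizontal distance between lock_pin and lock_bore below 0.003 m and angle between lock_pin's own z axis and vertical below 0.06 rad and linear speed of lock_pin below 0.02 m/s); the robot touches nothing.
It fails at once if the pin is forced: more than 140 N between the pin and any part of the grater (the crank driven on against the pin, about 20 N at the handle, or the pin rammed down) (contact force between lock_pin and grater above 140 N).
It fails at once if another thing on the worktop is shifted by more than 30 mm (distance of any of sugar_canister, coffee_jar, cocoa_tin, tumbler, lemon, garlic, apple, peeler from where it was at the start of the episode above 0.03 m).
It also fails if it takes over 64 s, if anything falls off the work surface, if the arm or the gripper's body presses on something with over 40 N, if the wrist force passes 120 N, or if a joint passes its speed limit or range.

## Working session

There is one attempt and no reset: what is moved stays moved. The work goes in short steps, Python scripts to look and compute and a tool call to move; the robot and the scene stay as the last step left them, time stands still between calls to the robot, and variables do not carry over. Pictures are saved under pics/ and viewed, at most 10 in all, crops included, and the job is handed in when it is done.

Besides the shell and the picture viewer there is one more tool, called after ">>>" as a command line: name --argument value ..., lists and objects as JSON in quotes. carry_out: Moves the arm, as the interface text tells. Its arguments: {"type":"object","properties":{"commands":{"type":"string"},"squeeze":{"type":"number"}},"required":["commands"]}

```bash
mkdir -p pics; cat > h.py <<'E'
import numpy as np, cv2
from scipy.spatial.transform import Rotation as Ro
from workcell import r, get_image, ticket, search_frame, spot_point
def st():
    s=r.observe(); return np.array(s['eef_pos']),Ro.from_rotvec(s['orientation']).as_matrix(),s
def ray(im,px,pose=None):
    h,w=im['color'].shape[:2]; f=h/2/np.tan(np.radians(im['fovy'])/2)
    d=np.array([px[0]*w-im['cx'],px[1]*h-im['cy']])
    if 'R' in im:
        R=np.array(im['R']);t=np.array(im['t']); v=np.array([d[0]/f,d[1]/f,1]); o=-R.T@t; v=R.T@v
    else:
        n=np.linalg.norm(d)+1e-9; a=n/f; v=np.array([*(d/n*np.sin(a)),np.cos(a)])
        T=np.array(im['T_tool_cam']); p,R=pose; o=p+R@T[:3,3]; v=R@T[:3,:3]@v
    return o,v/np.linalg.norm(v)
def tri(rays):
    A=sum(np.eye(3)-np.outer(v,v) for o,v in rays); b=sum((np.eye(3)-np.outer(v,v))@o for o,v in rays)
    X=np.linalg.solve(A,b); return X,max(np.linalg.norm((np.eye(3)-np.outer(v,v))@(X-o)) for o,v in rays)
def atz(o,v,z): return o+v*(z-o[2])/v[2]
E
cat > m1.py <<'E'
from h import *
p,R,s=st(); ims={}
for c in ('side','top','wrist'):
    ims[c]=get_image(c); cv2.imwrite(f'pics/{c}0.png',ims[c]['color'])
    print(c,ims[c]['fovy'],(-np.array(ims[c]['R']).T@ims[c]['t']).round(3) if 'R' in ims[c] else np.round(ims[c]['T_tool_cam'],3))
hz=dict(grater=0,park_post=.048,lock_pin=.085,lock_bore=.12,nose=.081,crank_axis=.081,crank_grip=None)
for n in hz:
    rays=[]
    for c in ims:
        q=spot_point(n,c)
        if q:
            o,v=ray(ims[c],q[0]['location'],(p,R)); print(n,c,round(q[0]['score'],2),np.round(np.array(q[0]['location'])*[512,384]), atz(o,v,hz[n]).round(3) if hz[n] is not None else '')
            if q[0]['score']>.3: rays.append((o,v))
    if len(rays)>1: X,e=tri(rays); print('   tri',X.round(4),round(e,4))
print(s['eef_pos'],s['orientation'],R.round(3).tolist(),s['wrist_force'])
cv2.imwrite('pics/all0.png',cv2.resize(np.hstack([ims['side']['color'],ims['top']['color']]),None,fx=.78,fy=.78))
E
python3 m1.py
```

```text
side 50.18383777624418 [0.278 0.881 0.837]
top 53.685421372921034 [ 0.437 -0.146  1.054]
wrist 65.70646984690485 [[ 0.001 -0.948 -0.318  0.082]
 [ 1.     0.     0.001  0.001]
 [-0.001 -0.318  0.948 -0.144]
 [ 0.     0.     0.     1.   ]]
grater side 0.96 [286. 246.] [ 0.483 -0.071  0.   ]
grater top 0.89 [244. 232.] [ 0.482 -0.081  0.   ]
   tri [ 0.4838 -0.0807 -0.0087] 0.0011
park_post side 0.59 [265. 257.] [0.516 0.046 0.048]
park_post top 0.78 [197. 222.] [0.507 0.042 0.048]
   tri [0.5122 0.0436 0.0457] 0.0048
lock_pin side 0.73 [268. 245.] [0.513 0.036 0.085]
lock_pin top 0.51 [197. 219.] [0.512 0.035 0.085]
   tri [0.5128 0.0352 0.0843] 0.0006
lock_bore side 0.67 [278. 223.] [ 0.501 -0.027  0.12 ]
lock_bore top 0.96 [216. 224.] [ 0.498 -0.018  0.12 ]
   tri [ 0.4983 -0.0186  0.1264] 0.0003
nose top 0.79 [220. 224.] [ 0.501 -0.024  0.081]
crank_axis top 0.7 [304. 237.] [ 0.466 -0.239  0.081]
crank_grip side 0.7 [287. 245.] 
crank_grip top 0.58 [302. 256.] 
   tri [ 0.4634 -0.2374 -0.1254] 0.0508
[0.18884123 0.51621562 0.23076093] [-5.48139438e-01 -3.09308718e+00  1.76249635e-03] [[-0.939, 0.344, -0.001], [0.344, 0.939, -0.001], [0.0, -0.001, -1.0]] [-0.28768558 -0.12367864 -0.03287099]
```

View pics/all0.png

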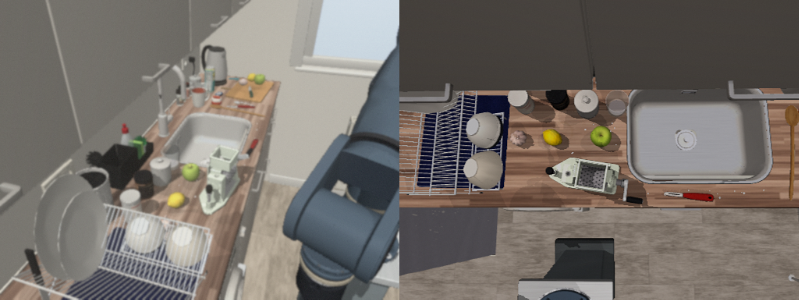

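The picture shows the grater mid-counter. In the composite's top view the pin knob is at about (550,171), the crank at the right (622,190) and its handle on the robot's side (632,200). The estimates agree with the given heights, so I'm setting out for a point above the pin.

>>> carry_out --commands "-4 0 0 5.2 1; -4 0 0 5.2 1; -4 0 0 5.2 1; -4 0 0 5.2 1; -4 0 0 5.2 1" --squeeze 40

```text
time_s: 1.7
eef_pos: [0.3612, 0.4149, 0.2313]
orientation: [1.235, 2.888, 0.0]
wrist_force: [-0.2, 1.1, -0.6]
gripper_width: 0.998
grip_force: 0.0
```

>>> carry_out --commands "-4 0 0 5.2 1; -4 0 0 5.2 1; -4 0 0 5.2 1; -4 0 0 5.2 1; -4 0 0 5.2 1"

```text
time_s: 2.2
eef_pos: [0.4702, 0.249, 0.2313]
orientation: [1.853, 2.536, 0.0]
wrist_force: [0.5, -0.7, 0.1]
gripper_width: 0.996
grip_force: 0.0
```

>>> carry_out --commands "-4 0 0 5.2 1; -4 0 0 5.2 1; -4 0 0 5.2 1; 0 0 0 5.2 1; 0 0 0 5.2 1"

```text
time_s: 2.7
eef_pos: [0.4959, 0.1325, 0.2314]
orientation: [2.379, 2.052, 0.0]
wrist_force: [-1.1, 0.1, 0.7]
gripper_width: 1.001
grip_force: 0.0
```

```bash
sed -i "s/'pics\/{c}0/'pics\/{c}1/;s/all0/all1/;s/^cv2.imwrite.*/cv2.imwrite('pics\/crop1.png',np.hstack([cv2.resize(ims['top']['color'][190:280,170:330],(530,298)),]) if 0 else np.vstack([cv2.resize(ims['wrist']['color'],(480,360)),cv2.resize(ims['top']['color'][190:280,180:330],(480,240))[:240]]))/" m1.py; python3 m1.py
```

```text
side 50.18383777624418 [0.278 0.881 0.837]
top 53.685421372921034 [ 0.437 -0.146  1.054]
wrist 65.70646984690485 [[ 0.001 -0.948 -0.317  0.082]
 [ 1.     0.     0.    -0.   ]
 [-0.    -0.317  0.948 -0.144]
 [ 0.     0.     0.     1.   ]]
grater side 0.69 [288. 244.] [ 0.479 -0.082  0.   ]
grater top 0.67 [246. 229.] [ 0.491 -0.085  0.   ]
grater wrist 0.72 [271. 303.] [ 0.487 -0.092  0.   ]
   tri [ 0.486  -0.087  -0.0007] 0.0068
park_post side 0.56 [264. 260.] [0.516 0.059 0.048]
park_post top 0.77 [195. 221.] [0.51  0.047 0.048]
park_post wrist 0.94 [281. 245.] [0.514 0.037 0.048]
   tri [0.5141 0.0453 0.0446] 0.0087
lock_pin side 0.53 [270. 247.] [0.505 0.044 0.085]
lock_pin top 0.52 [196. 222.] [0.505 0.037 0.085]
lock_pin wrist 0.87 [278. 257.] [0.508 0.042 0.085]
   tri [0.5069 0.0379 0.079 ] 0.0013
lock_bore side 0.94 [277. 225.] [ 0.5   -0.018  0.12 ]
lock_bore top 0.59 [215. 224.] [ 0.498 -0.017  0.12 ]
lock_bore wrist 0.55 [285. 318.] [ 0.507 -0.019  0.12 ]
   tri [ 0.5017 -0.0175  0.1204] 0.0051
nose side 0.66 [279. 237.] [ 0.494 -0.012  0.081]
nose top 0.86 [221. 224.] [ 0.501 -0.027  0.081]
nose wrist 0.6 [279. 301.] [ 0.502 -0.023  0.081]
   tri [ 0.5002 -0.0273  0.071 ] 0.0035
crank_axis top 0.73 [303. 236.] [ 0.469 -0.235  0.081]
crank_axis wrist 0.71 [277. 299.] [ 0.499 -0.021  0.081]
   tri [ 0.485  -0.2631 -0.2234] 0.0059
crank_grip side 0.72 [317. 193.] 
crank_grip top 0.72 [302. 257.] 
   tri [ 0.4211 -0.2277  0.1096] 0.0049
[0.49591564 0.13250663 0.23137601] [2.37883602e+00 2.05194249e+00 1.91576147e-04] [[0.147, 0.989, 0.0], [0.989, -0.147, 0.0], [0.0, 0.0, -1.0]] [-1.06298734  0.13069076  0.70698605]
```

View pics/crop1.png

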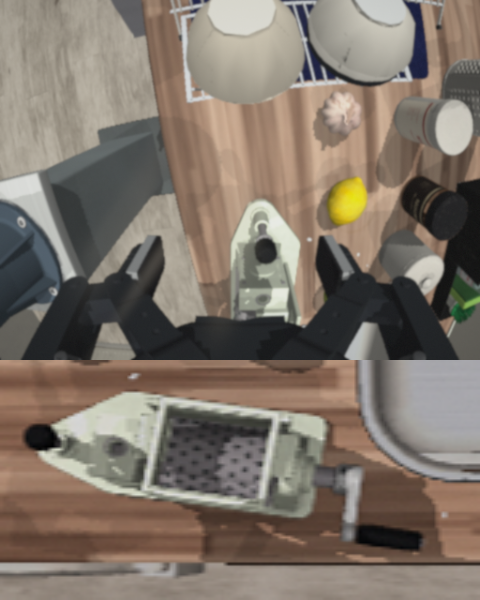

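The wrist view shows the knob at about (283,267) full-size px. The top crop shows the bore at about (217,223) and the crank arm pointing at the robot, with the handle middle at about (302,257). I'm moving above the pin.

>>> carry_out --commands "-3 0.9 1 0 1; -3 0.9 1 0 1; -3 0.8 1 0 1; 0 0 0 0 1; 0 0 0 0 1"

```text
time_s: 4.4
eef_pos: [0.5087, 0.0407, 0.2012]
orientation: [-2.374, -2.057, 0.0]
wrist_force: [0.1, -0.6, -0.2]
gripper_width: 1.004
grip_force: 0.0
```

```bash
cat > m2.py <<'E'
from h import *
import sys
tag=sys.argv[1]
p,R,s=st(); im=get_image('wrist'); im2=get_image('top'); im3=get_image('side')
cv2.imwrite(f'pics/w{tag}.png',im['color']);cv2.imwrite(f'pics/t{tag}.png',im2['color']);cv2.imwrite(f'pics/s{tag}.png',im3['color'])
print(p.round(4),R.round(3).tolist(),s['gripper_width'],s['grip_force'])
for a in sys.argv[2:]:
    n,z=a.split(':'); z=float(z); rays=[]
    for c,i in (('wrist',im),('top',im2),('side',im3)):
        for q in spot_point(n,c)[:1]:
            o,v=ray(i,q['location'],(p,R)); X=atz(o,v,z); print(n,c,round(q['score'],2),np.round(np.array(q['location'])*[512,384]),X.round(4),'tool',(R.T@(X-p)*100).round(2))
            if q['score']>.5: rays.append((o,v))
    if len(rays)>1: X,e=tri(rays); print('  tri',X.round(4),round(e,4))
    for q in search_frame(n,'wrist')[:1]: print('  box',round(q['score'],2),(np.array(q['box'])*[512,384,512,384]).round(0))
E
python3 m2.py 2 lock_pin:.085 park_post:.048 lock_bore:.12 crank_axis:.081 crank_grip:.09
```

```text
[0.5087 0.0407 0.2012] [[0.142, 0.99, -0.0], [0.99, -0.142, 0.0], [0.0, -0.0, -1.0]] 1.003796462948615 0.0
lock_pin wrist 0.87 [256. 191.] [0.5092 0.0414 0.085 ] tool [ 0.07  0.04 11.62]
lock_pin top 0.52 [193. 220.] [0.5111 0.0443 0.085 ] tool [ 0.39  0.19 11.62]
lock_pin side 0.48 [269. 249.] [0.5046 0.0487 0.085 ] tool [ 0.74 -0.52 11.62]
  tri [0.51   0.0432 0.0913] 0.0006
  box 0.8 [257. 191.  31.  39.]
park_post wrist 0.56 [260. 180.] [0.5131 0.041  0.048 ] tool [ 0.09  0.43 15.32]
park_post top 0.78 [196. 218.] [0.5192 0.0436 0.048 ] tool [ 0.44  1.   15.32]
park_post side 0.84 [263. 256.] [0.524  0.0418 0.048 ] tool [ 0.32  1.5  15.32]
  tri [0.5184 0.0434 0.0516] 0.0053
  box 0.89 [264. 245. 108. 194.]
lock_bore wrist 0.89 [260. 266.] [ 0.5036 -0.0178  0.12  ] tool [-5.87  0.33  8.12]
lock_bore top 0.71 [216. 224.] [ 0.4984 -0.0186  0.12  ] tool [-6.01 -0.18  8.12]
lock_bore side 0.82 [276. 225.] [ 0.5028 -0.0159  0.12  ] tool [-5.69  0.22  8.12]
  tri [ 0.5018 -0.0184  0.1183] 0.0033
  box 0.63 [263. 246. 103. 193.]
crank_axis top 0.96 [306. 236.] [ 0.4694 -0.2422  0.081 ] tool [-28.56   0.13  12.02]
  box 0.9 [259. 250. 106. 194.]
crank_grip top 0.66 [302. 259.] [ 0.4131 -0.2316  0.09  ] tool [-28.31  -5.59  11.12]
crank_grip side 0.54 [275. 240.] [0.4965 0.0161 0.09  ] tool [-2.61 -0.86 11.12]
  tri [ 0.4804 -0.2265 -0.0972] 0.0751
```

View pics/w2.png

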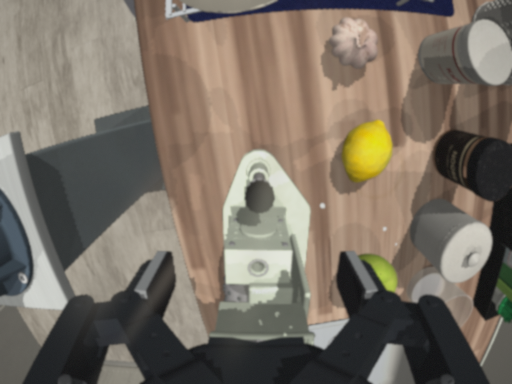

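The wrist view shows the knob at (260,195) and the bore at (258,267). The tool is centred over the pin and aligned with the block, so I descend and grip.

>>> carry_out --commands "0 0.1 4 0 0.5; 0 0 4 0 0.3; 0 0 3.3 0 0.2; 0 0 0 0 0; 0 0 0 0 -1" --squeeze 40

```text
time_s: 6.05
eef_pos: [0.51, 0.0408, 0.0889]
orientation: [-2.373, -2.059, 0.0]
wrist_force: [0.8, 0.4, -0.5]
gripper_width: 0.347
grip_force: 0.0
```

>>> carry_out --commands "0 0 0 0 -1; 0 0 0 0 -1; 0 0 0 0 -1; 0 0 0 0 -1; 0 0 0 0 -1"

```text
time_s: 6.55
eef_pos: [0.5106, 0.0408, 0.0896]
orientation: [2.372, 2.058, 0.003]
wrist_force: [-1.0, -1.0, 7.9]
gripper_width: 0.264
grip_force: 40.0
```

>>> carry_out --commands "0 0 -2 0 -1; 0 0 -3 0 -1; 0 0 -4 0 -1; 0 0 -4 0 -1; 0 0 0 0 -1"

```text
time_s: 7.05
eef_pos: [0.5119, 0.0408, 0.2237]
orientation: [2.368, 2.055, 0.011]
wrist_force: [0.9, -0.4, -1.7]
gripper_width: 0.258
grip_force: 40.0
```

```bash
python3 m2.py 3 lock_pin:.215 pin_tip:.143 lock_bore:.12
```

```text
[0.5119 0.0408 0.2237] [[0.141, 0.99, 0.009], [0.99, -0.141, -0.0], [0.001, 0.009, -1.0]] 0.25846965556851925 40.01567244529724
lock_pin wrist 0.76 [255. 249.] [0.511 0.04  0.215] tool [-0.09 -0.09  0.86]
lock_pin side 0.61 [269. 210.] [0.5066 0.0482 0.215 ] tool [ 0.66 -0.64  0.86]
  tri [0.5103 0.0345 0.2048] 0.0001
  box 0.91 [256. 249.  47. 102.]
pin_tip wrist 0.95 [255. 204.] [0.5115 0.0413 0.143 ] tool [ 0.04 -0.12  8.06]
pin_tip top 0.58 [196. 176.] [0.6128 0.0283 0.143 ] tool [ 0.17 10.09  8.16]
pin_tip side 0.71 [268. 229.] [0.5129 0.0382 0.143 ] tool [-0.25  0.06  8.07]
  tri [0.5454 0.0333 0.1474] 0.0659
  box 0.83 [256. 249.  49. 100.]
lock_bore top 0.85 [215. 225.] [ 0.4957 -0.0173  0.12  ] tool [-6.   -0.88 10.35]
lock_bore side 0.74 [264. 258.] [0.4965 0.1265 0.12  ] tool [ 8.25 -2.83 10.35]
  tri [0.5174 0.0019 0.0032] 0.0147
  box 0.61 [265. 242.  82. 193.]
```

View pics/w3.png

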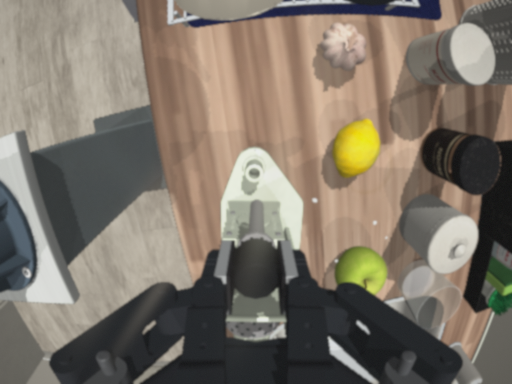

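The wrist view shows the pin held upright with its tip at about (255,204), hiding the bore. I'm going above the bore for a close look.

>>> carry_out --commands "-1.5 0 0 0 -1; -2 -0.1 0 0 -1; -2.4 0 0 0 -1; 0 0 1.7 0 -1; 0 0 0 0 -1"

```text
time_s: 8.3
eef_pos: [0.4993, -0.0186, 0.1999]
orientation: [-2.373, -2.056, 0.003]
wrist_force: [-0.1, 0.9, -0.2]
gripper_width: 0.265
grip_force: 40.0
```

```bash
python3 m2.py 4 pin_tip:.130 lock_bore:.12; python3 -c "
import cv2;a=cv2.imread('pics/w4.png')[150:290,190:330];cv2.imwrite('pics/w4c.png',cv2.resize(a,None,fx=4,fy=4,interpolation=2))"
```

```text
[ 0.4993 -0.0186  0.1999] [[0.142, 0.99, -0.003], [0.99, -0.142, 0.0], [-0.0, -0.003, -1.0]] 0.264691881268972 39.95644211769104
pin_tip wrist 0.89 [257. 205.] [ 0.5005 -0.0151  0.13  ] tool [0.36 0.09 6.99]
pin_tip side 0.72 [277. 222.] [ 0.5022 -0.0146  0.13  ] tool [0.43 0.24 6.99]
  tri [ 0.5013 -0.0146  0.1305] 0.0008
  box 0.76 [254. 249.  44. 102.]
lock_bore wrist 0.88 [264. 203.] [ 0.5054 -0.018   0.12  ] tool [0.15 0.61 7.99]
lock_bore top 0.9 [217. 220.] [ 0.506  -0.0221  0.12  ] tool [-0.25  0.74  7.99]
lock_bore side 0.58 [278. 225.] [ 0.4975 -0.018   0.12  ] tool [ 0.04 -0.17  7.99]
  tri [ 0.5034 -0.0214  0.1156] 0.005
  box 0.75 [274. 219. 110. 245.]
```

View pics/w4c.png

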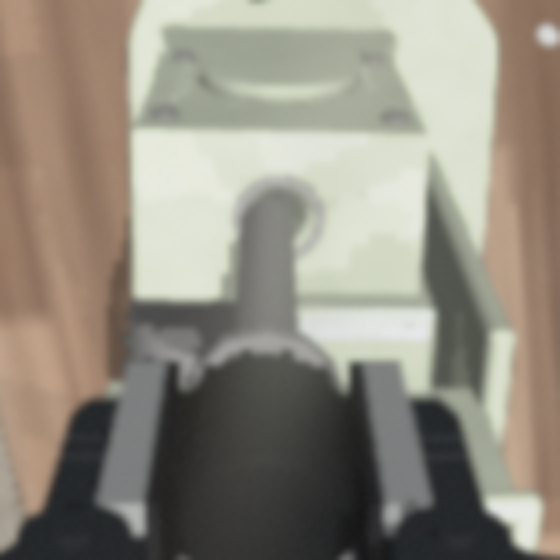

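The close view (4x crop) shows the bore ring centred near crop (281,218) and the shank's tip about 12 px to its left, roughly 2.3 mm off. I'm correcting along tool y and looking again with more contrast.

>>> carry_out --commands "0 0.23 0 0 -1; 0 0 0 0 -1; 0 0 0 0 -1; 0 0 0 0 -1; 0 0 0 0 -1"

```text
time_s: 9.35
eef_pos: [0.5027, -0.0178, 0.2013]
orientation: [-2.373, -2.059, 0.0]
wrist_force: [0.4, 0.8, -0.6]
gripper_width: 0.265
grip_force: 40.0
```

```bash
python3 m2.py 5 pin_tip:.1233 lock_bore:.12; python3 -c "
import cv2,numpy as np;a=cv2.imread('pics/w5.png')[185:245,230:290].astype(float);a=np.clip((a-30)*1.3,0,255)**.8*255**.2;cv2.imwrite('pics/w5c.png',cv2.resize(a.astype('uint8'),None,fx=10,fy=10,interpolation=2))"
```

```text
[ 0.5027 -0.0178  0.2013] [[0.141, 0.99, -0.0], [0.99, -0.141, -0.0], [-0.0, -0.0, -1.0]] 0.26464074563154055 39.95682120323181
pin_tip wrist 0.86 [257. 204.] [ 0.504  -0.0167  0.1233] tool [0.13 0.12 7.8 ]
pin_tip side 0.45 [276. 223.] [ 0.5034 -0.0189  0.1233] tool [-0.1   0.09  7.8 ]
  box 0.68 [255. 250.  47. 101.]
lock_bore wrist 0.93 [258. 204.] [ 0.504  -0.0177  0.12  ] tool [0.03 0.13 8.13]
lock_bore top 0.75 [214. 225.] [ 0.495  -0.0137  0.12  ] tool [ 0.3  -0.81  8.13]
lock_bore side 0.97 [276. 225.] [ 0.5041 -0.0155  0.12  ] tool [0.25 0.11 8.13]
  tri [ 0.5009 -0.0149  0.1216] 0.0061
  box 0.88 [272. 217.  96. 237.]
```

View pics/w5c.png

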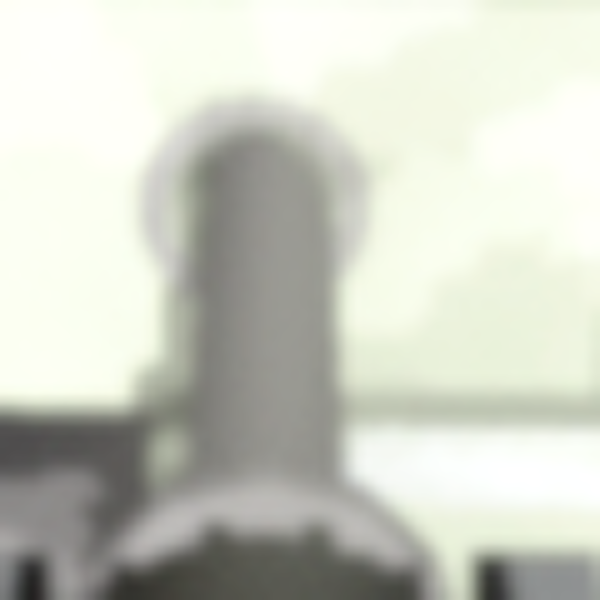

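The enhanced crop shows the ring centre at about (256,203) and the shank centred at about 260, less than 0.5 mm off. I'm lowering gently.

>>> carry_out --commands "-0.05 0 0.3 0 -1; 0 0 0.3 0 -1; 0 0 0.2 0 -1; 0 0 0.2 0 -1; 0 0 0 0 -1"

```text
time_s: 10.4
eef_pos: [0.5022, -0.0185, 0.1908]
orientation: [-2.372, -2.059, 0.002]
wrist_force: [-2.4, -1.9, -1.4]
gripper_width: 0.258
grip_force: 39.9
```

>>> carry_out --commands "0 0 0.4 0 -1; 0 0 0.4 0 -1; 0 0 0.3 0 -1; 0 0 0.3 0 -1; 0 0 0 0 -1"

```text
time_s: 10.9
eef_pos: [0.5023, -0.0184, 0.1766]
orientation: [-2.372, -2.059, 0.001]
wrist_force: [-3.1, -4.2, -3.7]
gripper_width: 0.259
grip_force: 39.7
```

>>> carry_out --commands "0 0 0.15 0 -1; 0 0 0.05 0 -1; 0 0 0 0 -0.2; 0 0 0 0 -0.1; 0 0 0 0 0.2"

```text
time_s: 11.4
eef_pos: [0.503, -0.0181, 0.1754]
orientation: [2.373, 2.059, 0.001]
wrist_force: [-0.5, -0.6, -0.6]
gripper_width: 0.591
grip_force: 0.0
```

```bash
python3 m2.py 6 lock_pin:.169 lock_bore:.12 crank_axis:.081 crank_grip:.09
```

```text
[ 0.503  -0.0181  0.1754] [[0.141, 0.99, 0.001], [0.99, -0.141, 0.0], [0.0, 0.001, -1.0]] 0.5914329420718156 0.0
lock_pin wrist 0.7 [257. 250.] [ 0.5031 -0.0184  0.169 ] tool [-0.03  0.02  0.64]
lock_pin top 0.47 [307. 238.] [ 0.4614 -0.2356  0.169 ] tool [-22.12  -1.04   0.63]
  box 0.92 [258. 254.  51.  92.]
lock_bore wrist 0.38 [259. 124.] [0.5144 0.0473 0.12  ] tool [6.64 0.21 5.54]
lock_bore top 0.56 [215. 226.] [ 0.4935 -0.0176  0.12  ] tool [-0.09 -0.94  5.54]
lock_bore side 0.89 [279. 224.] [ 0.4981 -0.0236  0.12  ] tool [-0.61 -0.41  5.54]
  tri [ 0.495  -0.0179  0.1245] 0.0017
  box 0.89 [262. 217. 117. 244.]
crank_axis top 0.73 [220. 223.] [ 0.503  -0.0245  0.081 ] tool [-0.64  0.09  9.44]
  box 0.61 [257. 221. 116. 243.]
crank_grip top 0.6 [299. 256.] [ 0.4195 -0.2248  0.09  ] tool [-21.65  -5.36   8.53]
crank_grip side 0.58 [316. 192.] [ 0.4349 -0.2665  0.09  ] tool [-25.56  -3.25   8.53]
  tri [ 0.4243 -0.2217  0.1197] 0.0044
```

View pics/w6.png

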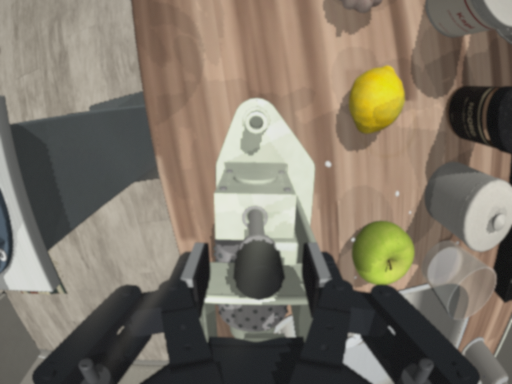

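The wrist view shows the pin standing in the bore, knob at (260,265), upright and released. I'm rising and going above the crank handle.

>>> carry_out --commands "0 0 -1 0 0.6; 0 0 -3.5 0 1; 0 0 -4 0 1; -4 -1 0 0 1; -4.5 -1 0 0 1"

```text
time_s: 12.85
eef_pos: [0.4711, -0.0999, 0.2622]
orientation: [2.368, 2.061, 0.003]
wrist_force: [1.0, -0.9, -0.9]
gripper_width: 0.998
grip_force: 0.0
```

>>> carry_out --commands "-4.5 -1 0 0 1; -4.5 -1 0 0 1; -4 -0.9 2 0 1; 0 0 2 0 1; 0 0 0 0 1"

```text
time_s: 13.35
eef_pos: [0.4226, -0.2245, 0.219]
orientation: [-2.372, -2.054, 0.001]
wrist_force: [0.6, -0.0, 0.7]
gripper_width: 1.0
grip_force: 0.0
```

```bash
python3 m2.py 7 crank_axis:.081 crank_grip:.115 lock_pin:.169
```

```text
[ 0.4226 -0.2245  0.219 ] [[0.143, 0.99, -0.003], [0.99, -0.143, 0.002], [0.001, -0.003, -1.0]] 1.0000608442674883 0.0
crank_axis wrist 0.35 [473. 108.] [ 0.6776 -0.1674  0.081 ] tool [ 9.27 24.47 13.74]
  box 0.71 [318. 113. 151. 226.]
crank_grip wrist 0.93 [255. 197.] [ 0.4213 -0.2259  0.115 ] tool [-0.17 -0.08 10.4 ]
crank_grip top 0.21 [206. 133.] [0.7317 0.0105 0.115 ] tool [27.66 27.26 10.36]
crank_grip side 0.64 [278. 238.] [0.4832 0.0338 0.115 ] tool [26.42  2.34 10.44]
  tri [ 0.4798 -0.2669 -0.1044] 0.076
  box 0.71 [284. 181.  79.  82.]
lock_pin wrist 0.63 [252. 199.] [ 0.4222 -0.2085  0.169 ] tool [ 1.57 -0.25  5.01]
lock_pin top 0.69 [213. 221.] [ 0.501  -0.0193  0.169 ] tool [21.43  4.85  5.02]
lock_pin side 0.47 [276. 213.] [ 0.503  -0.0069  0.169 ] tool [22.68  4.87  5.02]
  tri [ 0.4597 -0.0744  0.5766] 0.0124
```

View pics/w7.png

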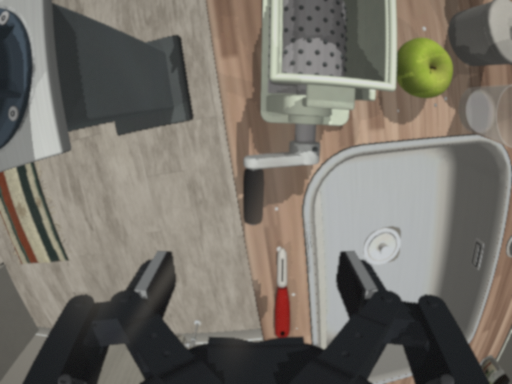

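The wrist view shows the handle centred at (255,196), aligned with the tool, and the shaft at column 306, so the handle is about 0.45 rad above level on the robot's side. I'm going down to grip it lightly.

>>> carry_out --commands "-0.15 -0.1 4 0 0.2; 0 0 4 0 0; 0 0 3.5 0 0; 0 0 2 0 0; 0 0 0 0 -0.3" --squeeze 20

```text
time_s: 14.6
eef_pos: [0.4214, -0.2248, 0.0831]
orientation: [-2.369, -2.056, 0.002]
wrist_force: [0.1, 0.1, 1.1]
gripper_width: 0.358
grip_force: 0.0
```

>>> carry_out --commands "0 0 0 0 -0.5; 0 0 0 0 -1; 0 0 0 0 -1; 0 0 0 0 -1; 0 0 0 0 -1"

```text
time_s: 15.1
eef_pos: [0.4225, -0.2257, 0.0864]
orientation: [2.372, 2.059, -0.0]
wrist_force: [-6.3, 1.3, 1.6]
gripper_width: 0.203
grip_force: 20.1
```

```bash
python3 m2.py 8 crank_grip:.105 lock_pin:.169;  python3 -c "
import cv2,numpy as np
a=cv2.imread('pics/w8.png')[100:384,100:420];b=cv2.imread('pics/s8.png')[170:290,220:340]
cv2.imwrite('pics/c8.png',np.hstack([cv2.resize(a,(450,400)),cv2.resize(b,(350,400))]))"
```

```text
[ 0.4225 -0.2257  0.0864] [[0.141, 0.99, 0.0], [0.99, -0.141, -0.0], [-0.0, 0.0, -1.0]] 0.20324467185491032 20.13356387615204
crank_grip wrist 0.88 [255. 285.] [ 0.4211 -0.2327  0.105 ] tool [-0.71 -0.05 -1.86]
crank_grip side 0.65 [314. 192.] [ 0.4355 -0.2396  0.105 ] tool [-1.2   1.48 -1.86]
  tri [ 0.4276 -0.2174  0.1224] 0.0052
  box 0.93 [305. 252. 136. 159.]
lock_pin top 0.46 [215. 224.] [ 0.4932 -0.0231  0.169 ] tool [21.05  4.14 -8.27]
lock_pin side 0.5 [279. 213.] [ 0.4945 -0.0068  0.169 ] tool [22.68  4.04 -8.27]
```

View pics/c8.png

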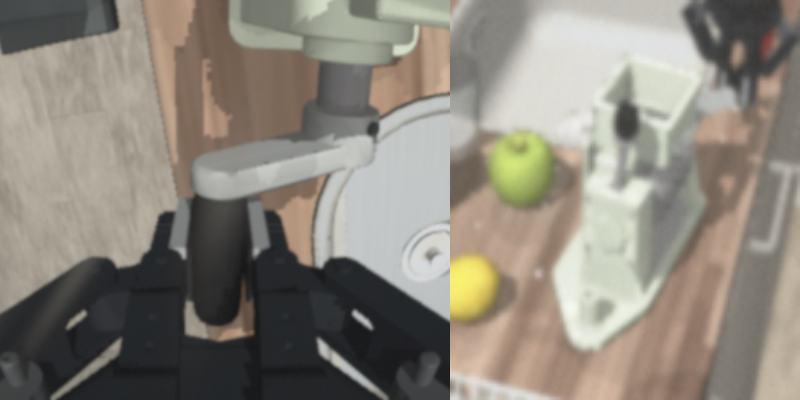

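The left crop shows the handle between the pads with the crank arm rising to the handle. The right crop shows the pin standing tall in the bore. The handle is about 0.58 rad above level, so I start the arc.

>>> carry_out --commands "0 0.3 -0.4 0 -1; 0 0.35 -0.37 0 -1; 0 0.37 -0.34 0 -1; 0 0.38 -0.32 0 -1; 0 0.37 -0.27 0 -1"

```text
time_s: 16.15
eef_pos: [0.4406, -0.2285, 0.1037]
orientation: [2.372, 2.058, 0.0]
wrist_force: [-3.0, -0.7, 1.1]
gripper_width: 0.205
grip_force: 20.1
```

```bash
cat > m3.py <<'E'
from h import *
p,R,s=st(); im=get_image('side'); im2=get_image('top')
print(p.round(4),(R.T@np.array(s['wrist_force'])).round(1))
for c in ('side','top'):
    for n in ('lock_pin','crank_grip'):
        for q in spot_point(n,c)[:1]+search_frame(n,c)[:1]: print(c,n,round(q['score'],2),(np.array(q.get('location',q.get('box')))*([512,384] if 'location' in q else [512,384]*2)).round(1))
# darkness profile along the pin column in the side view: lowest/highest dark knob pixels
g=cv2.cvtColor(im['color'][180:240,255:300],cv2.COLOR_BGR2GRAY); ys,xs=np.where(g<60); print('dark',len(ys),ys.mean()+180 if len(ys) else '',xs.mean()+255 if len(xs) else '')
E
python3 m3.py; python3 -c "
import cv2,numpy as np
g=cv2.cvtColor(cv2.imread('pics/s8.png')[180:240,255:300],cv2.COLOR_BGR2GRAY); ys,xs=np.where(g<60); print(len(ys),ys.mean()+180,xs.mean()+255)"
```

```text
[ 0.4406 -0.2285  0.1037] [-1.2 -2.8 -1.1]
side lock_pin 0.6 [276.7 214.1]
side lock_pin 0.61 [278.5 214.5   6.8  21.3]
side crank_grip 0.52 [309.8 186. ]
side crank_grip 0.53 [308.6 189.8  11.4  22.2]
top lock_pin 0.71 [216.6 223.9]
top crank_grip 0.44 [151.6 177.9  23.   16.9]
dark 0  
0 nan nan<string>:3: RuntimeWarning: Mean of empty slice.
  ret = ret.dtype.type(ret / rcount)
```

>>> carry_out --commands "0 0.2 -0.12 0 -1; 0 0.2 -0.11 0 -1; 0 0.2 -0.1 0 -1; 0 0.2 -0.08 0 -1; 0 0.2 -0.07 0 -1"

```text
time_s: 17.15
eef_pos: [0.4503, -0.2301, 0.1079]
orientation: [2.371, 2.058, -0.0]
wrist_force: [-4.2, -2.7, 4.7]
gripper_width: 0.203
grip_force: 20.4
```

```bash
sed -i 's/g<60/g<85/' m3.py; python3 m3.py
```

```text
[ 0.4503 -0.2301  0.1079] [-3.3 -3.7 -4.7]
side lock_pin 0.54 [279.8 213.7]
side lock_pin 0.48 [278.8 212.6   9.1  25.6]
side crank_grip 0.64 [308.  183.8]
side crank_grip 0.41 [307.7 190.   11.6  19.8]
top lock_pin 0.47 [214.4 224.4]
top lock_pin 0.44 [211.8 224.1  12.3   7.7]
dark 56 206.17857142857142 280.2857142857143
```

>>> carry_out --commands "0 0.12 -0.07 0 -1; 0 0.12 -0.07 0 -1; 0 0.12 -0.05 0 -1; 0 0.12 -0.05 0 -1; 0 0 0 0 -1"

```text
time_s: 18.15
eef_pos: [0.4552, -0.2308, 0.1097]
orientation: [2.372, 2.058, -0.0]
wrist_force: [-1.7, -5.2, 0.6]
gripper_width: 0.203
grip_force: 20.1
```

```bash
python3 m3.py
```

```text
[ 0.4552 -0.2308  0.1097] [-5.3 -0.9 -0.5]
side lock_pin 0.64 [278.6 214. ]
side lock_pin 0.73 [279.  213.4   6.4  20.5]
side crank_grip 0.4 [307.3 186.3]
side crank_grip 0.51 [306.1 189.3   9.4  13.2]
top lock_pin 0.43 [213.2 222.6]
top lock_pin 0.51 [212.2 225.1  10.2  12.1]
top crank_grip 0.74 [207.8 131.5]
dark 54 206.44444444444446 280.14814814814815
```

>>> carry_out --commands "-0.05 0.12 -0.05 0 -1; -0.03 0.12 -0.04 0 -1; 0 0.12 -0.03 0 -1; 0 0.12 -0.03 0 -1; 0 0 0 0 -1"

```text
time_s: 19.15
eef_pos: [0.4595, -0.2315, 0.1108]
orientation: [-2.372, -2.059, -0.0]
wrist_force: [0.8, -0.2, -5.6]
gripper_width: 0.204
grip_force: 19.8
```

```bash
python3 m3.py
```

```text
[ 0.4595 -0.2315  0.1108] [-0.1  0.9  5.6]
side lock_pin 0.63 [279.6 213.4]
side lock_pin 0.47 [279.7 213.    3.7  22.1]
side crank_grip 0.57 [218.2 211.5]
top lock_pin 0.53 [193.9 176.2]
top lock_pin 0.64 [199.6 128.3  30.9  27.8]
dark 55 206.52727272727273 280.1636363636364
```

>>> carry_out --commands "-0.01 0.12 -0.01 0 -1; 0 0.12 -0.01 0 -1; -0.01 0.12 -0.01 0 -1; 0 0.12 0 0 -1; 0 0 0 0 -1"

```text
time_s: 20.15
eef_pos: [0.4643, -0.2324, 0.1113]
orientation: [-2.373, -2.059, -0.0]
wrist_force: [0.1, 4.0, -6.3]
gripper_width: 0.202
grip_force: 19.8
```

```bash
python3 m3.py
```

```text
[ 0.4643 -0.2324  0.1113] [ 4.  -0.5  6.3]
side lock_pin 0.55 [322.7 190.8]
side lock_pin 0.33 [218.5 202.3  27.3  36.4]
side crank_grip 0.5 [304.4 184. ]
side crank_grip 0.63 [301.3 185.5  10.   12. ]
top lock_pin 0.62 [214.9 223. ]
top crank_grip 0.62 [206.1 132. ]
dark 52 212.21153846153845 278.1730769230769
```

```bash
cat > m4.py <<'E'
from h import *
im=get_image('side'); R=np.array(im['R']);t=np.array(im['t']); f=192/np.tan(np.radians(im['fovy'])/2)
for z in (.20,.189,.175,.162,.15,.14,.13,.125):
    c=R@np.array([.5025,-.0183,z])+t; print(z,(c[:2]/c[2]*f+[im['cx'],im['cy']]).round(1),end=' ')
print()
print(cv2.cvtColor(im['color'][196:226,272:288],cv2.COLOR_BGR2GRAY))
E
python3 m4.py; python3 -c "
import cv2
print(cv2.cvtColor(cv2.imread('pics/s8.png')[196:226,272:288],cv2.COLOR_BGR2GRAY))"
```

```text
0.2 [277.5 201.4] 0.189 [277.4 204.7] 0.175 [277.2 208.8] 0.162 [277.1 212.6] 0.15 [277. 216.] 0.14 [276.9 218.9] 0.13 [276.8 221.7] 0.125 [276.8 223.1] 
[[229 223 212 188 164 151 148 145 136 137 162 196 213 216 219 217]
 [230 215 185 163 151 151 148 143 135 139 157 187 207 216 215 216]
 [218 189 165 154 149 149 148 140 134 139 157 181 205 217 216 217]
 [203 177 162 154 150 150 148 139 136 149 170 189 214 220 218 216]
 [216 196 180 167 164 155 149 142 141 161 192 214 222 221 220 223]
 [232 225 217 207 201 186 170 149 146 166 200 219 220 216 211 217]
 [227 231 231 231 231 225 212 194 184 190 211 221 221 209 192 185]
 [214 220 223 229 232 231 230 229 224 223 226 230 224 213 188 167]
 [214 217 220 219 218 220 223 226 228 230 235 236 231 228 218 191]
 [218 218 219 212 203 197 198 198 201 214 227 230 231 232 231 222]
 [217 218 214 199 175 160 154 149 163 187 211 216 216 222 228 230]
 [218 214 194 163 131 108 100 103 119 154 188 206 215 219 221 222]
 [216 204 168 125  91  73  76  77  85 114 161 200 217 220 221 220]
 [213 191 147 100  74  71  68  68  71  96 146 196 215 221 221 220]
 [208 17
[... 2375 characters left out ...]
 184 196 178 156 149 146 146]
 [224 226 226 223 209 186 163 148 163 192 205 185 159 146 145 145]
 [231 233 232 228 216 188 165 153 167 196 201 176 151 140 141 143]
 [230 235 236 232 221 192 161 154 171 199 191 163 137 125 132 131]
 [225 227 225 227 220 188 160 157 176 194 178 150 128 122 118 121]
 [220 220 220 217 205 179 155 157 175 180 167 140 124 119 114 111]
 [221 221 221 216 196 171 153 147 154 158 150 134 123 117 114 111]
 [226 226 226 218 193 165 150 146 148 154 152 144 133 129 127 124]
 [233 232 227 220 188 165 146 139 150 162 177 180 176 172 160 157]
 [235 231 224 205 177 158 147 137 155 183 213 221 220 218 209 201]
 [232 227 212 188 172 160 148 150 176 213 227 231 233 232 230 224]]
```

The grey levels in the side view show the knob 7 rows lower, about 24 mm, so the pin has begun to drop but not all the way. I turn on in tiny steps.

>>> carry_out --commands "0.04 0 0.08 0 -1; 0 0.08 0 0 -1; 0 0.08 0 0 -1; 0 0 0 0 -1; 0 0 0 0 -1"

```text
time_s: 21.2
eef_pos: [0.4662, -0.2327, 0.1109]
orientation: [2.372, 2.058, 0.0]
wrist_force: [-0.6, 0.8, 2.1]
gripper_width: 0.2
grip_force: 20.4
```

```bash
cat > m5.py <<'E'
from h import *
p,R,s=st(); im=get_image('side')
g=cv2.cvtColor(im['color'][190:240,265:292],cv2.COLOR_BGR2GRAY); ys,xs=np.where(g<85)
print(p.round(4),(R.T@np.array(s['wrist_force'])).round(1),'knob',len(ys),(xs.mean()+265).round(2),(ys.mean()+190).round(2))
E
python3 m5.py
```

```text
[ 0.4662 -0.2327  0.1109] [ 0.7 -0.7 -2.1] knob 52 277.92 217.37
```

The knob is now down about 41 mm, so the pin has fully dropped. I take up the remaining play gently.

>>> carry_out --commands "0 0.1 0 0 -1; 0 0.1 0 0 -1; 0 0.1 0 0 -1; 0 0.1 0 0 -1; 0 0 0 0 -1"

```text
time_s: 21.75
eef_pos: [0.4701, -0.2333, 0.1107]
orientation: [2.372, 2.058, 0.0]
wrist_force: [-1.0, -3.8, 4.1]
gripper_width: 0.2
grip_force: 20.6
```

>>> carry_out --commands "-0.04 0.08 0 0 -1; 0 0.08 0.01 0 -1; 0 0.08 0 0 -1; 0 0 0 0 -1; 0 0 0 0 -1"

```text
time_s: 22.25
eef_pos: [0.4723, -0.2337, 0.1105]
orientation: [2.373, 2.059, 0.001]
wrist_force: [-0.3, -0.5, 5.1]
gripper_width: 0.201
grip_force: 20.6
```

>>> carry_out --commands "0 0.07 -0.04 0 -1; 0 0.07 0 0 -1; 0 0.06 0 0 -1; 0 0 0 0 -1; 0 0 0 0 -1"

```text
time_s: 22.75
eef_pos: [0.4739, -0.2339, 0.1106]
orientation: [-2.372, -2.059, 0.0]
wrist_force: [-0.5, -1.6, 0.7]
gripper_width: 0.202
grip_force: 20.3
```

>>> carry_out --commands "0 0.06 0 0 -1; 0 0.06 0 0 -1; 0 0 0 0 -1; 0 0 0 0 -1; 0 0 0 0 -1"

```text
time_s: 23.25
eef_pos: [0.475, -0.234, 0.1106]
orientation: [-2.372, -2.059, 0.0]
wrist_force: [-3.5, -2.2, -1.3]
gripper_width: 0.202
grip_force: 20.1
```

>>> carry_out --commands "0 0.05 0 0 -1; 0 0 0 0 -1; 0 0 0 0 -1; 0 0 0 0 -1; 0 0 0 0 -1"

```text
time_s: 23.75
eef_pos: [0.4756, -0.234, 0.1106]
orientation: [-2.372, -2.059, 0.0]
wrist_force: [-5.7, -1.1, -3.7]
gripper_width: 0.198
grip_force: 20.0
```

>>> carry_out --commands "0 0.06 0 0 -1; 0 0 0 0 -1; 0 0 0 0 -1; 0 0 0 0 -1; 0 0 0 0 -1"

```text
time_s: 24.25
eef_pos: [0.4761, -0.2341, 0.1106]
orientation: [-2.372, -2.059, 0.0]
wrist_force: [-5.0, -0.1, -3.0]
gripper_width: 0.202
grip_force: 19.9
```

```bash
python3 m5.py
```

```text
[ 0.4761 -0.2341  0.1106] [-0.8 -5.   3. ] knob 51 277.18 217.27
```

>>> carry_out --commands "0 0.06 0 0 -1; 0 0 0 0 -1; 0 0 0 0 -1; 0 0 0 0 -1; 0 0 0 0 -1"

```text
time_s: 24.8
eef_pos: [0.4765, -0.2342, 0.1105]
orientation: [-2.372, -2.058, 0.001]
wrist_force: [-6.4, -1.5, -4.1]
gripper_width: 0.203
grip_force: 19.9
```

>>> carry_out --commands "0 0.06 0 0 -1; 0 0 0 0 -1; 0 0 0 0 -1; 0 0 0 0 -1; 0 0 0 0 -1"

```text
time_s: 25.3
eef_pos: [0.4769, -0.2342, 0.1105]
orientation: [-2.372, -2.058, 0.001]
wrist_force: [-7.9, -2.3, -3.9]
gripper_width: 0.205
grip_force: 19.9
```

>>> carry_out --commands "0 0.07 0 0 -1; 0 0 0 0 -1; 0 0 0 0 -1; 0 0 0 0 -1; 0 0 0 0 -1"

```text
time_s: 25.8
eef_pos: [0.4773, -0.2343, 0.1104]
orientation: [-2.371, -2.058, 0.002]
wrist_force: [-9.0, -2.0, -3.0]
gripper_width: 0.206
grip_force: 19.9
```

>>> carry_out --commands "0 0.07 0 0 -1; 0 0 0 0 -1; 0 0 0 0 -1; 0 0 0 0 -1; 0 0 0 0 -1"

```text
time_s: 26.3
eef_pos: [0.4778, -0.2344, 0.1103]
orientation: [-2.371, -2.058, 0.002]
wrist_force: [-10.2, -1.8, -1.9]
gripper_width: 0.206
grip_force: 20.0
```

The crank is firm at about 8 N over friction. I relax slightly, let go, rise and go back to the pin.

>>> carry_out --commands "0 -0.15 0 0 -1; 0 0 0 0 -0.4; 0 0 0 0 0; 0 0 0 0 0; 0 0 -2 0 0"

```text
time_s: 26.8
eef_pos: [0.4768, -0.2338, 0.1294]
orientation: [-2.37, -2.057, 0.001]
wrist_force: [0.4, 0.8, 0.1]
gripper_width: 0.5
grip_force: 0.0
```

>>> carry_out --commands "0 0 -4.5 0 0; 0 0 -4.5 0 -0.5; 0 0 -4 0 -1; 4 0 0 0 -1; 4.5 0 0 0 -1"

```text
time_s: 27.3
eef_pos: [0.4901, -0.1502, 0.2623]
orientation: [2.373, 2.054, 0.003]
wrist_force: [1.3, 0.6, -0.1]
gripper_width: -0.001
grip_force: 0.0
```

>>> carry_out --commands "4.5 0 0 0 -1; 4.5 0 0 0 -1; 4.5 -0.4 0 0 -1; 0 0 2 0 -1; 0 0 2 0 -1"

```text
time_s: 27.8
eef_pos: [0.5051, -0.0145, 0.221]
orientation: [2.369, 2.061, 0.003]
wrist_force: [-0.1, 0.5, -1.4]
gripper_width: 0.002
grip_force: 0.0
```

```bash
python3 m5.py; python3 m2.py 9 lock_pin:.128
```

```text
[ 0.5051 -0.0145  0.221 ] [ 0.4 -0.1  1.4] knob 75 277.73 212.01
[ 0.5035 -0.015   0.2176] [[0.139, 0.99, -0.003], [0.99, -0.139, 0.001], [0.0, -0.003, -1.0]] -0.004457026777383919 0.0
lock_pin wrist 0.94 [255. 203.] [ 0.5023 -0.017   0.128 ] tool [-0.22 -0.06  8.96]
lock_pin side 0.46 [280. 228.] [0.4869 0.0052 0.128 ] tool [ 1.76 -1.9   8.96]
  box 0.79 [256. 213.  32.  44.]
```

View pics/w9.png

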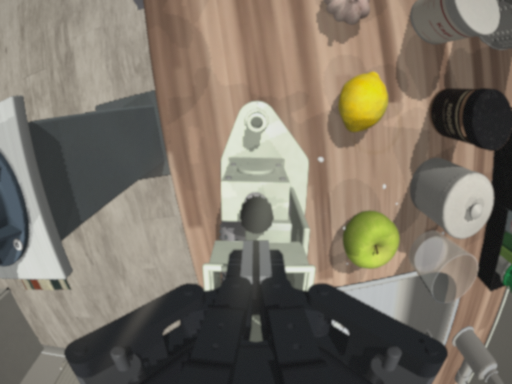

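The wrist view shows the pin low in the block, knob at (256,215) just ahead of the shut fingers, upright. I go down onto the knob.

>>> carry_out --commands "-0.15 0 2 0 -1; 0 0 2 0 -1; 0 0 0.8 0 -1; 0 0 0.3 0 -1; 0 0 0 0 -1"

```text
time_s: 28.7
eef_pos: [0.5045, -0.0176, 0.1702]
orientation: [2.373, 2.059, 0.0]
wrist_force: [0.3, -0.5, -0.0]
gripper_width: -0.0
grip_force: 0.0
```

>>> carry_out --commands "0 0 0.2 0 -1; 0 0 0.2 0 -1; 0 0 0.2 0 -1; 0 0 0 0 -1; 0 0 0 0 -1"

```text
time_s: 29.2
eef_pos: [0.5043, -0.0175, 0.1638]
orientation: [-2.373, -2.059, 0.0]
wrist_force: [0.1, -0.5, 0.1]
gripper_width: -0.003
grip_force: 0.0
```

>>> carry_out --commands "0 0 0.1 0 -1; 0 0 0.1 0 -1; 0 0 0.1 0 -1; 0 0 0 0 -1; 0 0 0 0 -1"

```text
time_s: 29.7
eef_pos: [0.5047, -0.0177, 0.1616]
orientation: [2.372, 2.058, 0.001]
wrist_force: [-2.1, -0.6, 7.6]
gripper_width: -0.002
grip_force: 4.0
```

>>> carry_out --commands "0 0 0.1 0 -1; 0 0 0.1 0 -1; 0 0 0.1 0 -1; 0 0 0 0 -1; 0 0 0 0 -1"

```text
time_s: 30.2
eef_pos: [0.5046, -0.0176, 0.1583]
orientation: [2.372, 2.059, 0.001]
wrist_force: [-1.2, 0.2, 5.1]
gripper_width: -0.003
grip_force: 2.7
```

>>> carry_out --commands "0 0 0.1 0 -1; 0 0 0.1 0 -1; 0 0 0.1 0 -1; 0 0 0 0 -1; 0 0 0 0 -1"

```text
time_s: 30.7
eef_pos: [0.5045, -0.0176, 0.1551]
orientation: [2.372, 2.059, 0.001]
wrist_force: [0.3, -0.2, 4.1]
gripper_width: 0.001
grip_force: 2.4
```

>>> carry_out --commands "0 0 0.1 0 -1; 0 0 0.1 0 -1; 0 0 0 0 -1; 0 0 0 0 -1; 0 0 0 0 -1"

```text
time_s: 31.2
eef_pos: [0.5047, -0.0176, 0.1541]
orientation: [2.372, 2.058, 0.001]
wrist_force: [-4.8, 0.2, 17.2]
gripper_width: -0.002
grip_force: 8.8
```

>>> carry_out --commands "0 0 0.1 0 -1; 0 0 0.1 0 -1; 0 0 0 0 -1; 0 0 0 0 -1; 0 0 0 0 -1"

```text
time_s: 31.7
eef_pos: [0.505, -0.0177, 0.1538]
orientation: [2.371, 2.058, 0.002]
wrist_force: [-12.6, 0.8, 39.8]
gripper_width: -0.001
grip_force: 19.8
```

It went rigid at TCP z 0.154, the knob-top height with the collar seated. I lift clear and check.

>>> carry_out --commands "0 0 -0.5 0 -1; 0 0 -2 0 -1; 0 0 -3 0 -1; 3 0 -3 0 -1; 3 0 0 0 -1"

```text
time_s: 32.2
eef_pos: [0.5142, 0.0422, 0.2393]
orientation: [2.372, 2.055, 0.007]
wrist_force: [0.5, -0.7, -1.3]
gripper_width: -0.002
grip_force: 0.0
```

>>> carry_out --commands "0 0 0 0 -1; 0 0 0 0 -1; 0 0 0 0 -1; 0 0 0 0 -1; 0 0 0 0 -1"

```text
time_s: 32.7
eef_pos: [0.5126, 0.0413, 0.2355]
orientation: [-2.373, -2.058, 0.001]
wrist_force: [0.9, 0.2, 0.0]
gripper_width: 0.0
grip_force: 0.0
```

```bash
python3 m5.py; python3 m2.py 10 lock_pin:.12; python3 -c "
import cv2
print(cv2.cvtColor(cv2.imread('pics/s10.png')[206:232,272:288],cv2.COLOR_BGR2GRAY))"
```

```text
[0.5126 0.0413 0.2355] [ 0.3  0.9 -0. ] knob 116 274.45 206.41
[0.5127 0.0414 0.2356] [[0.142, 0.99, -0.0], [0.99, -0.142, -0.0], [-0.0, -0.0, -1.0]] -0.006566196642932102 0.0
lock_pin top 0.62 [306. 235.] [ 0.4693 -0.2394  0.12  ] tool [-28.41  -0.31  11.56]
lock_pin side 0.49 [276. 225.] [ 0.5039 -0.015   0.12  ] tool [-5.71 -0.06 11.56]
  box 0.75 [353. 148.  50.  59.]
[[204 206 205 203 187 160 144 137 138 139 141 140 141 145 143 139]
 [203 204 204 204 197 174 151 142 140 137 136 136 140 138 139 138]
 [206 205 205 204 199 190 169 151 139 139 138 139 138 140 138 139]
 [204 203 202 203 203 200 184 163 143 139 137 136 138 141 138 136]
 [201 202 202 201 205 200 194 174 154 139 138 139 137 140 139 138]
 [201 201 201 203 203 204 200 187 166 149 141 138 137 137 139 138]
 [201 200 201 201 201 197 199 197 187 168 151 145 143 139 136 138]
 [193 197 193 185 177 174 179 185 192 184 173 164 158 146 139 136]
 [182 183 171 148 129 123 133 154 176 187 191 187 176 155 139 136]
 [186 166 130 101  82  76  84 107 139 169 190 197 185 160 143 137]
 [188 144  97  71  60  63  63  74 102 145 181 195 187 1
[... 317 characters left out ...]
  93 119 120 111 111 112 107]
 [178 133  87  63  59  56  57  55  70  99 124 121 118 120 116 116]
 [195 158 110  77  65  56  56  64  83 111 133 139 140 150 150 144]
 [207 179 134  99  83  75  74  78 104 133 152 168 181 195 194 185]
 [214 190 161 131 118 113 110 112 135 162 184 204 214 219 220 211]
 [218 204 186 165 157 153 150 152 173 199 215 221 224 225 222 212]
 [218 216 206 192 184 180 182 190 208 221 227 228 226 226 218 198]
 [214 215 216 213 209 210 208 216 221 227 230 230 229 224 208 176]
 [205 207 211 210 212 218 218 221 223 226 230 233 229 218 187 156]
 [199 201 202 203 205 209 213 215 217 223 228 229 222 199 166 145]
 [196 201 200 199 198 198 203 203 206 210 218 216 203 174 150 139]]
```

```bash
python3 -c "
from workcell import ticket
print(ticket.close_job())"
```

```text
the job is handed in; nothing more can be done
None
```

The job is handed in, but no verdict came back: the pin was pushed home until it went rigid, the crank loaded firm at about 8 N over friction, and the arm was clear of everything.

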